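# Seat the nest plate and hold the module in its corner

## Task

Lift the nest plate by its handle and lower it over the work holder's two dowel pins until it lies flush, then let go of it. Take the module from the tray, lay it flat in the nest with its connectors pointing away from the end stop, and press it gently (no harder than a firm push of the hand) into the corner so that it bears on the side stop and the end stop at once. Finish while still holding it pressed against both stops, ready for its screws, and leave everything else on the bench where it is.

Things in the scene. Friction and masses are not known exactly. Their poses are not given: they have to be found in the camera images.
- stage: Work holder, fixed to the bench, in another place and yaw (within 0.3 rad) each time: aluminium foot 190 x 130 x 10 mm, round neck, black platen 160 x 112 mm (x by y) with its flat top at z = 40 mm and two steel dowel pins on it. Origin at the centre of its underside; z up; x the long way of the platen, within 0.3 rad of the bench's x.
- pin_a (a point): Foot of dowel pin A, on the platen's top face, at x -63, y +36 mm in the stage's frame. Both pins are 8 mm in diameter for their first 8 mm, then taper to a blunt 2.4 mm tip 16 mm above the platen.
- pin_b (a point): Foot of dowel pin B, at x +63, y -22 mm in the stage's frame; same shape as pin A.
- nest: Nest plate, loose, 0.33 to 0.55 kg: aluminium, 150 x 96 x 8 mm, with a hole, a slot, a window, two brass stops and a black handle. Origin at the centre of its underside, x the long way, z up. Starts flat on the bench, yaw within 0.5 rad of the bench's x. Centre of mass 20 mm from the handle, towards -y. Seated, its frame is the stage's raised by 40 mm; it fits one way round only.
- hole_a (a point): Centre of the plate's round hole at the underside (9.6 mm in diameter, through), for pin A; at x -63, y +36 mm in the nest's frame. It meets point pin_a when the plate is home.
- hole_b (a point): Centre of the plate's slot at the underside (13.6 mm along x by 9.6 mm along y, through), for pin B; at x +63, y -22 mm in the nest's frame.
- nest_handle (a point): Middle of the grip bar of the nest's black bow handle: bar 70 mm long along the nest's x, 12 mm wide in y, 14 mm high, on two posts 10 mm thick at x +-30 mm. This point lies 37 mm above the plate's underside at x 0, y +26 mm of the nest; the bar's top is 44 mm above the underside.
- nest_corner (a point): The corner of the nest where the lines of the two stop faces meet, on the plate's top face: x -45, y +5, z +8 mm in the nest's frame. The pocket for the module lies to +x and -y of it (nest's frame).
- side_stop: Brass side stop, part of the nest: strip 78 x 12 x 9 mm (x by y by z), its working face looks to the nest's -y. Origin at the centre of its underside, on the plate's top. It does not reach quite to the corner.
- end_stop: Brass end stop, part of the nest: strip 12 x 34 x 9 mm (x by y by z), its working face looks to the nest's +x. Origin at the centre of its underside, on the plate's top.
- tray: Shallow black tray that holds the module at the start, fixed, 150 x 110 mm, walls 12 mm high and 3 mm thick, floor 3 mm thick. Origin at the centre of its underside. Tray and nest plate may change sides.
- module: Module, loose, 0.13 to 0.21 kg: aluminium flange 80 x 50 x 6 mm (x, y, z) with a blue housing 64 x 36 mm centred on it, top at 32 mm. Origin at the centre of its underside, z up. The +x end carries two brass connectors. Starts flat in the tray, its +x within 0.6 rad of the bench's x. Grip the 36 mm width of the housing (along y), fingertips higher than the 9 mm stops.
- module_corner (a point): Corner of the module's flange that goes into the nest's corner: underside, plain end, +y side (x -40, y +25, z 0 mm in the module's frame).
- module_connectors (a point): Between the tips of the two connectors: x +44, z 18 mm in the module's frame.
- driver: Bystander: orange-handled screwdriver, 170 mm long, lying down; leave it alone. Origin midway along it, at its underside.
- bottle: Bystander: white closed bottle with red cap, 54 mm across, 135 mm high; leave it alone. Origin at the centre of its underside.
- jar: Bystander: glass screw jar with steel cap, 48 mm across, 45 mm high; leave it alone. Origin at the centre of its underside.
- tweezers: Bystander: steel tweezers, 145 mm long, lying flat; leave it alone. Origin at the centre of its underside.
- chip_box: Bystander: black chip box with clear lid, 52 x 52 x 14 mm; leave it alone. Origin at the centre of its underside.
- cover: Bystander: loose aluminium cover plate, 64 x 40 x 4 mm; leave it alone. Origin at the centre of its underside.
- lens_mount: Bystander: round stepped aluminium lens mount, 44 mm across, 34 mm high; leave it alone. Origin at the centre of its underside.
Not all that is in view belongs to the job. What is shaped like the module but green or turquoise is not meant.

How it is judged:
By the outcome, as a careful person would: the job done as asked, in the order asked, and still so for the second after the job is handed in, while the arm keeps its last pose, push and grip.
It also fails if it takes over 67 s, if anything falls off the work surface, if the arm or the gripper's body presses on something with over 40 N, if the wrist force passes 120 N, or if a joint passes its speed limit or range.

## Robot

A 6-joint arm with a two-finger parallel gripper is mounted at the origin on the work surface. World frame = base frame: x ahead of the robot, y to its left, z up, the work surface at z = 0. Lengths are in mm, angles in rad, forces in N, time in s.
With the tool pointing down it reaches from about 300 to 775 mm from the base axis. Payload 14.6 kg.
Tool frame: the origin (TCP) lies between the finger pads; the fingertips stand 19 mm ahead of it and the grasp point (between the pads) is the TCP; x points along the fingers, y is the direction in which the jaws open and shut, and the axes are right-handed (so a half turn about x gives the same grasp; the last joint's range is limited). The gripper opens to 94 mm and grips with 3 to 60 N. Pads are 16 mm wide; open, the fingers measure 119 mm over their backs; the gripper's body (75 mm by 177 mm) begins 78 mm behind the grasp point.
Start: joints at [-1.2, 0.3, 1.521, -0, 1.321, -0.067], TCP at [233.163, -498.121, 224.446] pointing down, gripper open.
Joint ranges: [-3.03, 3.03], [-0.79, 2.21], [0.23, 2.52], [-1.04, 4.18], [0, 3.07], [-2.55, 2.55]. Speed limits (rad/s): [2.22, 2.22, 2.57, 3.14, 3.14, 3.14].

## Interface

Orientations are given as [roll, pitch, yaw] about the fixed x, y, z axes, in that order (R = Rz(yaw) Ry(pitch) Rx(roll)).
In Python, from cell import manip gives the robot as it stands.
- The arm moves only by the tool jog_arm, never from a script. Its argument "series" is one flat list of numbers, 7 for each row, row after row: the turn, a rotation vector about the world's x, y, z in rad, then the shift along the world's x, y, z in m, then the opening, from -1 (shut) to 1 (fully open). A call has 1 to 20 rows; each row is the pose to reach, as a shift and turn from the pose commanded when the call began; what a row does not reach only later rows make up. A row lasts 1/8 s, in which the tool goes at most 62.5 mm and 10.7 degrees, less where a joint would pass 70% of its speed; a pose out of reach is approached as far as the arm can. A call with a gripper value outside its range is refused whole. The fingers move at their own pace and stop on an object; "squeeze" is the grip in N (left out, the last holds). Time passes only in rows, so rows that repeat a pose let the fingers close. It gives the time, the measured TCP pose, the force and the opening at its end, in the units of the state.
- manip.read_state(): the state, without advancing time (a new reading comes with each control period).
- manip.camera(name): name is "scene" or "top"; returns a dict with "color" (420x560x3 uint8, blue, green, red), "range_z" (420x560 float32, mm along the optical axis (not along the pixel's ray), 0 where there is no reading), "fx", "fy", "cx", "cy" (pixels), "pose" (4x4, takes a point from camera to world coordinates). Camera axes: x right, y down, z forward; pixel columns grow to the right and rows downward; lengths in mm; the calibration is good to about 2 mm. A picture is of the moment at which its call begins.
- manip.sign_off(): hands the job in, once; it reports no verdict.
The state is a dict: "clock": time; "joints": joint angles; "qd": joint speeds; "effort": joint torques, N m; "eef_pos": TCP position; "eef_rot": TCP orientation; "wrist_force": force on the tool from outside, world axes, zero at the start; "moment": the same for the moment, N m; "finger_gap": finger opening in mm.
Only numpy, scipy, OpenCV 4.12 (cv2) and the standard library are available. Lean on these libraries where they do the work, as an engineer would, in place of code of your own. Each camera call takes 0.05 s, during which the arm holds its last target.

## Working session

There is one attempt and no reset: what is moved stays moved. The work goes in short steps, Python scripts to look and compute and a tool call to move; the robot and the scene stay as the last step left them, time stands still between calls to the robot, and variables do not carry over. Pictures are saved under pics/ and viewed, and the job is handed in when it is done.

Besides the shell and the picture viewer there is one more tool, called after "Call:" as a command line: name --argument value ..., lists and objects as JSON in quotes. jog_arm: Moves the arm, as the interface text tells. Its arguments: {"type":"object","properties":{"series":{"type":"array","items":{"type":"number"}},"squeeze":{"type":"number"}},"required":["series"]}

```bash
ls; mkdir -p pics; python3 - <<'E'
from cell import manip
import cv2,numpy as np
for n in("scene","top"):
    c=manip.camera(n); cv2.imwrite(f"pics/{n}0.png",c["color"]); np.savez(f"{n}0.npz",**c)
    print(n,c["fx"],c["fy"],c["cx"],c["cy"],np.round(c["pose"],3).tolist())
print(manip.read_state())
E
```

```text
pics
scene 531.8693512805469 531.8693512805469 282.60066630783825 212.34621462382472 [[0.479, 0.611, -0.631, 1479.109], [0.878, -0.337, 0.34, -525.432], [-0.005, -0.716, -0.698, 1103.914], [0.0, 0.0, 0.0, 1.0]]
top 408.29127642578555 408.29127642578555 277.73792690877616 212.53529740495452 [[0.001, -0.997, 0.071, 461.987], [-1.0, -0.0, 0.012, -8.16], [-0.012, -0.071, -0.997, 1129.721], [0.0, 0.0, 0.0, 1.0]]
{'clock': 0.1, 'joints': array([-1.19958384e+00,  3.00405543e-01,  1.52148104e+00,  8.82196566e-06,
        1.32069537e+00, -6.65880559e-02]), 'qd': array([-0.0008378 , -0.00083929,  0.00039741, -0.00014952,  0.00018943,
        0.00062102]), 'effort': array([-3.92265538e-04, -5.32644904e+01, -3.53285122e+01,  7.08403392e-02,
        2.34514161e-02, -6.59859325e-05]), 'eef_pos': array([ 233.10423683, -497.93832572,  223.96459688]), 'eef_rot': array([-1.64602191,  1.56980699,  1.9333691 ]), 'wrist_force': array([ 0.27710765,  0.18901336, -0.16684082]), 'moment': array([ 0.02911941,  0.01522121, -0.02156986]), 'finger_gap': 94.42192616581299}
```

View pics/scene0.png

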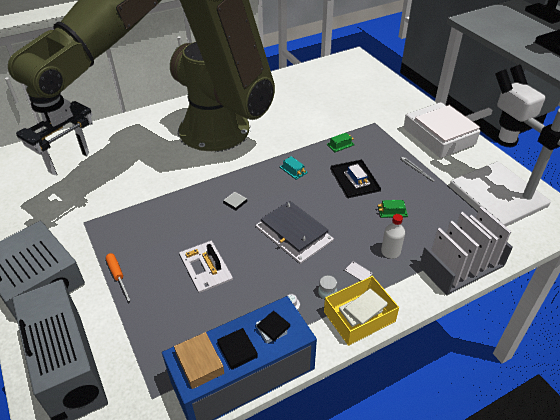

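View pics/top0.png

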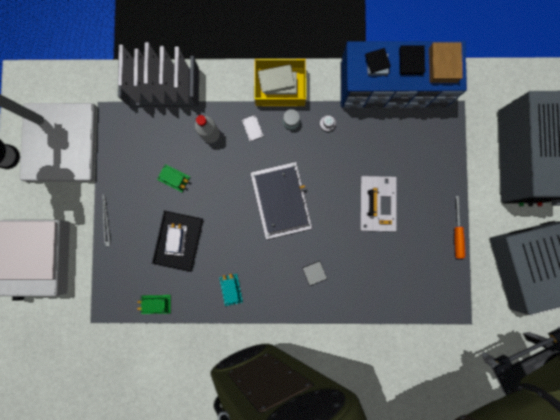

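```bash
python3 - <<'E'
import cv2,numpy as np
t=np.load("top0.npz")["color"]; s=np.load("scene0.npz")["color"]
def up(im,x0,y0,x1,y1,f): return cv2.resize(im[y0:y1,x0:x1],None,fx=f,fy=f,interpolation=cv2.INTER_CUBIC)
cv2.imwrite("pics/t_a.png",up(t,240,150,420,250,4.4))
cv2.imwrite("pics/t_b.png",up(t,130,155,250,320,3.6))
cv2.imwrite("pics/s_a.png",up(s,170,185,340,305,4.6))
cv2.imwrite("pics/s_b.png",up(s,270,125,420,225,5.2))
E
```

```text
(no output)
```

View pics/t_a.png

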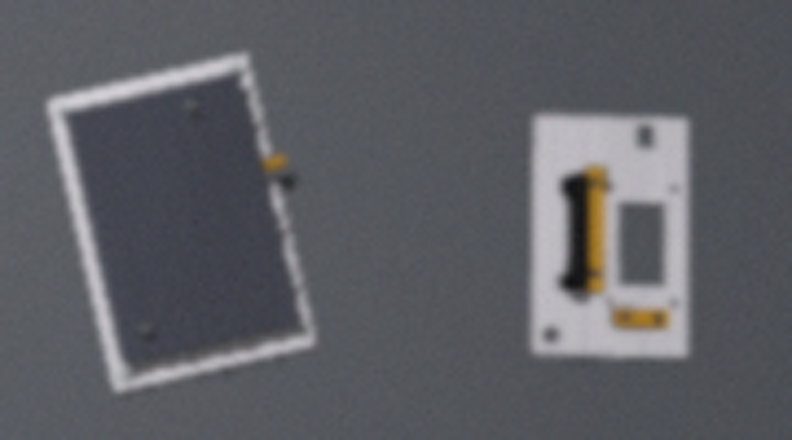

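View pics/t_b.png

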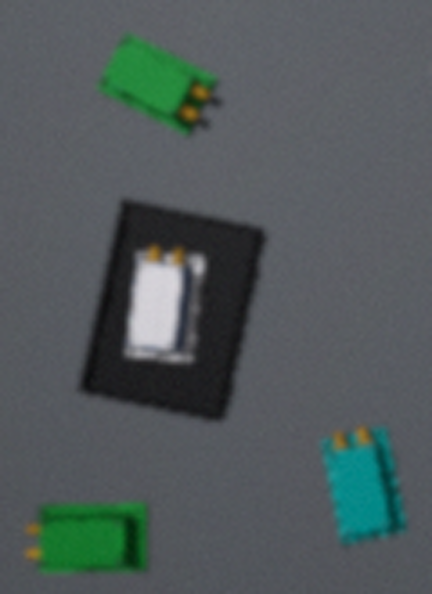

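View pics/s_a.png

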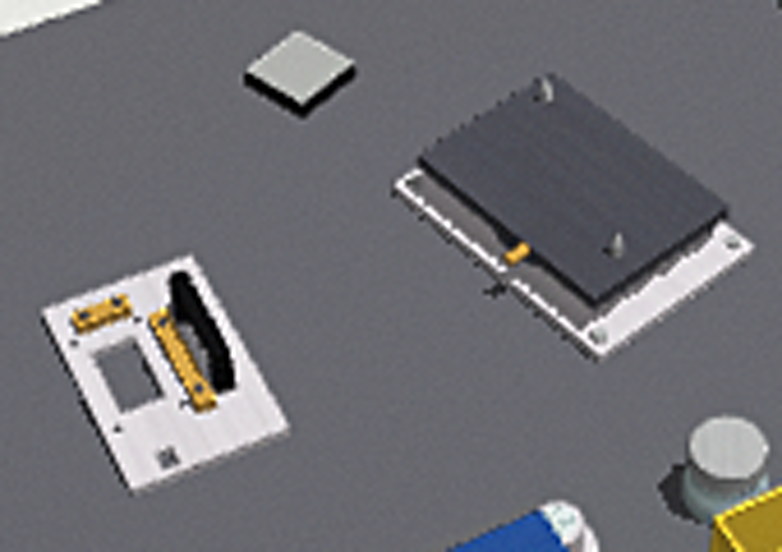

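View pics/s_b.png

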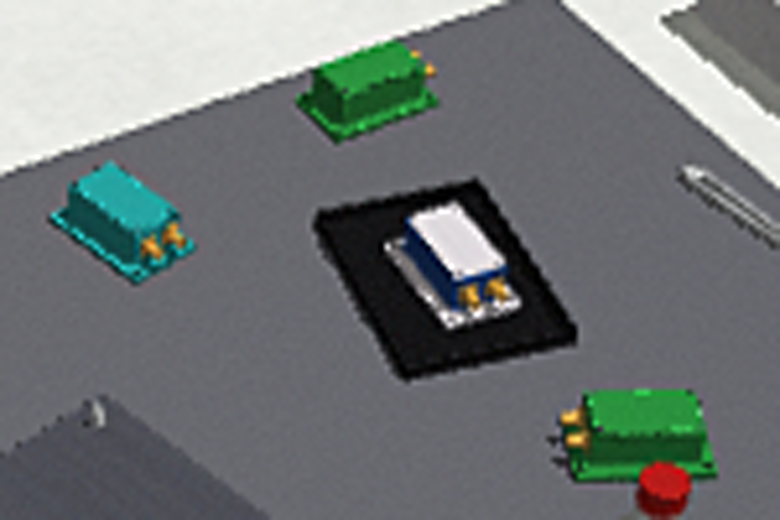

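```bash
cat > h.py <<'E'
import cv2,numpy as np
def load(n): return dict(np.load(n))
def cast(c,uv,z):
    uv=np.asarray(uv,float).reshape(-1,2)
    d=np.c_[(uv[:,0]-c["cx"])/c["fx"],(uv[:,1]-c["cy"])/c["fy"],np.ones(len(uv))]
    P=c["pose"]; w=d@P[:3,:3].T; o=P[:3,3]
    return o+w*((z-o[2])/w[:,2])[:,None]
def proj(c,p):
    p=np.asarray(p,float).reshape(-1,3);P=c["pose"]
    q=(p-P[:3,3])@P[:3,:3]
    return np.c_[q[:,0]/q[:,2]*c["fx"]+c["cx"],q[:,1]/q[:,2]*c["fy"]+c["cy"]]
def contour(img,fn,box,f=6):
    x0,y0,x1,y1=box
    im=cv2.resize(img[y0:y1,x0:x1],None,fx=f,fy=f,interpolation=cv2.INTER_CUBIC).astype(int)
    m=fn(im).astype(np.uint8)*255
    cs,_=cv2.findContours(m,cv2.RETR_EXTERNAL,cv2.CHAIN_APPROX_NONE)
    cs=sorted(cs,key=cv2.contourArea,reverse=True)
    return [((k[:,0,:]+.5)/f-.5+[x0,y0],cv2.contourArea(k)/f/f) for k in cs]
def rect(c,uv,z):
    w=cast(c,uv,z)[:,:2].astype(np.float32)
    r=cv2.minAreaRect(w); b=cv2.boxPoints(r)
    (cx,cy),(a,bb),an=r
    e=[b[1]-b[0],b[2]-b[1]]; L=e[0] if np.hypot(*e[0])>np.hypot(*e[1]) else e[1]
    if L[0]<0:L=-L
    return np.array([cx,cy]),max(a,bb),min(a,bb),np.arctan2(L[1],L[0])
E
python3 - <<'E'
from h import *
T=load("top0.npz");S=load("scene0.npz")
bright=lambda im:im.min(2)>150
brass=lambda im:(im[...,2]-im[...,0]>70)
def show(n,c,ks,z,mx=3):
    for uv,a in ks[:mx]:
        r=rect(c,uv,z);print(n,"A%.1f"%a,np.round(uv.mean(0),1),np.round(r[0],1),"L%.1f W%.1f yaw%.4f"%r[1:])
nb=(350,165,410,240)
show("nest T",T,contour(T["color"],bright,nb),8,1)
show("nest brass T",T,contour(T["color"],brass,nb),17,2)
show("nest dark T",T,contour(T["color"],lambda im:im.max(2)<60,nb),44,2)
nb=(172,232,240,298)
show("nest S",S,contour(S["color"],bright,nb),8,1)
show("nest brass S",S,contour(S["color"],brass,nb),17,2)
show("nest dark S",S,contour(S["color"],lambda im:im.max(2)<60,nb),44,2)
show("foot T",T,contour(T["color"],bright,(240,150,325,250)),10,2)
show("platen T",T,contour(T["color"],lambda im:(im[...,0]-im[...,2]>12)&(im.max(2)<110),(240,150,325,250)),40,2)
show("platen S",S,contour(S["color"],lambda im:(im[...,0]-im[...,2]>8)&(im.max(2)<110),(250,195,340,265)),40,2)
tb=(150,205,205,275)
show("tray T",T,contour(T["color"],lambda im:im.max(2)<60,tb),12,1)
show("flange T",T,contour(T["color"],lambda im:im.max(2)>120,tb),6,1)
show("label T",T,contour(T["color"],bright,tb),32,2)
show("conn T",T,contour(T["color"],brass,tb),21,2)
tb=(330,160,382,200)
show("mod bl S",S,contour(S["color"],lambda im:(im[...,0]-im[...,2]>40),tb),20,1)
show("label S",S,contour(S["color"],bright,tb),32,3)
for n,c,b in(("T",T,(360,175,400,235)),("S",S,(230,0,0,0))):
    if n=="T":
        for p in((281+0,0),):pass
        print(c["color"][200,281],c["color"][170,281],c["color"][203,379-12])
z=T["range_z"];print("range platen",z[200,281],z[203,385],z[190,370],z[240,172],(z==0).mean())
E
```

```text
nest T A1805.7 [378.8 201.7] [ 567.7 -270.6] L149.0 W94.9 yaw-0.0195
nest brass T A66.1 [374.9 198.9] [ 577.3 -259.9] L63.6 W9.5 yaw-0.0072
nest brass T A23.9 [384.1 221.8] [ 515.9 -284.3] L24.4 W9.1 yaw-1.5706
nest dark T A85.2 [370.9 202.6] [ 565.6 -242.4] L68.3 W14.5 yaw-0.0297
nest S A1554.4 [205.  265.4] [ 564.  -269.6] L154.4 W97.5 yaw-0.0239
nest brass S A91.3 [208.7 261.8] [ 570.3 -259.7] L83.5 W13.1 yaw-0.0122
nest brass S A48.0 [192.2 252.4] [ 515.7 -287.1] L35.1 W19.2 yaw-1.5545
nest dark S A132.7 [213.5 256.7] [ 578.8 -249.2] L96.0 W20.0 yaw-0.0199
nest dark S A5.0 [188.7 274.3] [ 604.8 -327.6] L21.1 W2.8 yaw-0.0218
foot T A418.9 [272.4 202.1] [576.6  -1.5] L189.5 W129.7 yaw0.2279
foot T A4.5 [295.8 167.7] [666.1 -44.5] L8.9 W5.1 yaw-0.0024
platen T A57.3 [265.1 178.7] [630.8  39.4] L46.1 W28.6 yaw-1.3727
platen T A57.0 [274.5 185.3] [610.9  12.6] L54.6 W25.2 yaw-0.2717
platen S A1519.1 [294.7 224.7] [573.   -6.7] L163.6 W126.4 yaw0.2245
platen S A0.8 [286.8 201.9] [485.2  24.8] L5.7 W2.4 yaw-0.5045
tray T A2233.8 [177.5 240.9] [463.6 279.5] L150.0 W115.2 yaw-0.2041
flange T A362.8 [172.6 238.6] [468.7 294.8] L83.3 W38.4 yaw-0.1073
label T A279.1 [172.4 240.2] [466.7 287.7] L73.9 W34.4 yaw-0.1001
label T A4.5 [184.7 228.5] [496.8 256.1] L8.6 W5.0 yaw0.0169
conn T A5.6 [172.4 225.1] [506.7 292.6] L8.7 W5.9 yaw0.0190
conn T A3.6 [179.  225.7] [504.9 274.3] L7.7 W4.1 yaw0.0179
mod bl S A67.4 [356.1 176.4] [461.8 276.3] L79.4 W54.2 yaw0.3705
label S A134.4 [357.5 171. ] [459.6 291.6] L63.8 W34.7 yaw-0.1005
label S A9.6 [356.4 185.6] [516.2 249.9] L15.5 W12.9 yaw-0.1046
label S A6.3 [366.9 183.1] [522.8 283.8] L15.4 W9.5 yaw1.1376
[79 69 66] [92 83 82] [181 175 178]
range platen 1094.8008 1129.9443 1093.7961 1098.5146 0.004102891156462585
```

```bash
cat >> h.py <<'E'
def cloud(c):
    h,w=c["range_z"].shape;u,v=np.meshgrid(np.arange(w),np.arange(h));z=c["range_z"]
    q=np.stack([(u-c["cx"])/c["fx"]*z,(v-c["cy"])/c["fy"]*z,z],-1)
    p=q@c["pose"][:3,:3].T+c["pose"][:3,3]; p[z<=0]=np.nan
    return p
def hmask(c,lo,hi,xy,r,z):
    """blob with heights lo..hi near xy: rect, area centroid cast on z"""
    p=cloud(c);m=((p[...,2]>lo)&(p[...,2]<hi)&(np.hypot(p[...,0]-xy[0],p[...,1]-xy[1])<r)).astype(np.uint8)
    n,l,st,ce=cv2.connectedComponentsWithStats(m)
    i=1+np.argmax(st[1:,4]);mm=(l==i).astype(np.uint8)
    k=cv2.findContours(mm,cv2.RETR_EXTERNAL,cv2.CHAIN_APPROX_NONE)[0][0][:,0,:]
    w=cast(c,ce[i],z)[0,:2]; h=p[...,2][l==i]
    v,u=np.nonzero(mm);q=cast(c,np.c_[u,v],z)[:,:2];d=q-q.mean(0)
    ev,V=np.linalg.eigh(np.cov(d.T));L=V[:,1]*np.sign(V[0,1]);a=np.arctan2(L[1],L[0])
    print("  n",st[i,4],"cen",np.round(w,1),"LW",np.round(np.sqrt(12*ev[::-1]),1),"pcayaw %.4f"%a,"zmed %.1f sd %.2f"%(np.median(h),h.std()),"rect",np.round(rect(c,k,z)[0],1),"%.4f"%rect(c,k,z)[3])
E
python3 - <<'E'
from h import *
for n in("top0.npz","scene0.npz"):
    c=load(n);print(n)
    print("bench");p=cloud(c);m=np.hypot(p[...,0]-560,p[...,1]+150)<30;print(np.nanmedian(p[...,2][m]),np.nanstd(p[...,2][m]))
    print("platen");hmask(c,33,47,(576,-2),120,40)
    print("handle");hmask(c,37,50,(570,-244),60,44)
    print("nest");hmask(c,4.5,12,(570,-270),120,8)
    print("mod");hmask(c,26,38,(463,290),70,32)
    print("tray");hmask(c,7,60,(463,280),120,12)
E
```

```text
top0.npz
bench
0.0033300147542831837 2.0845629576223326
platen
  n 2465 cen [575.8  -2.4] LW [159.1 112.7] pcayaw 0.2368 zmed 39.4 sd 2.06 rect [577.7  -8.4] 0.2322
handle
  n 126 cen [ 567.9 -243.3] LW [69. 13.] pcayaw -0.0146 zmed 43.2 sd 2.22 rect [ 568.6 -243.4] -0.0149
nest
  n 1304 cen [ 568.8 -269.3] LW [163.7 104.3] pcayaw -0.0350 zmed 7.7 sd 1.71 rect [ 566.4 -267.7] -0.0194
mod
  n 325 cen [467.4 286.7] LW [64.7 37. ] pcayaw -0.1302 zmed 33.8 sd 2.30 rect [467.5 286.7] -0.0987
tray
  n 500 cen [468.1 287.3] LW [79.4 48.4] pcayaw -0.0899 zmed 31.9 sd 10.47 rect [467.7 286.6] -0.0832
scene0.npz
bench
3.217410248004171 2.4615541607582956
platen
  n 1725 cen [580.4  -4.9] LW [164.  117.9] pcayaw 0.2452 zmed 42.2 sd 2.62 rect [578.4 -10.3] 0.2310
handle
  n 106 cen [ 571.  -245.9] LW [74.7 13.3] pcayaw -0.0497 zmed 45.2 sd 2.69 rect [ 569.  -246.1] -0.0231
nest
  n 1007 cen [ 568.8 -273.6] LW [184.1 110.5] pcayaw -0.0131 zmed 9.1 sd 2.08 rect [ 554.3 -270.4] -0.0935
mod
  n 138 cen [472.  283.3] LW [78.6 43.6] pcayaw -0.1557 zmed 35.0 sd 3.14 rect [472.1 284.1] -0.1155
tray
  n 797 cen [466.4 283.4] LW [161.  110.9] pcayaw -0.2623 zmed 13.5 sd 11.30 rect [465.5 283.5] -0.2208
```

```bash
python3 - <<'E'
from h import *
T=load("top0.npz");S=load("scene0.npz")
def pose2(xy,yaw,p):
    c,s=np.cos(yaw),np.sin(yaw);p=np.array(p,float);return np.array([xy[0]+c*p[0]-s*p[1],xy[1]+s*p[0]+c*p[1],p[2]])
st=((576.3,-1.8),.229);ne=((567.8,-270.3),-.018)
imgs=[]
for n,c in(("T",T),("S",S)):
    f=8
    for nm,o,pts in(("st",st,[(-63,36,40),(-63,36,56),(63,-22,40),(63,-22,56)]),("ne",ne,[(-63,36,8),(63,-22,8),(-45,5,8)])):
        for p in pts[::(2 if nm=="st" else 1)]:
            uv=proj(c,pose2(*o,p))[0]
            x0,y0=int(uv[0])-12,int(uv[1])-12
            im=cv2.resize(c["color"][y0:y0+24,x0:x0+24],None,fx=f,fy=f,interpolation=cv2.INTER_CUBIC)
            for q in ([p,(p[0],p[1],56)] if nm=="st" else [p]):
                w=(proj(c,pose2(*o,q))[0]-[x0,y0]+.5)*f
                cv2.drawMarker(im,tuple(int(i) for i in w),(0,0,255),cv2.MARKER_CROSS,10,1)
            imgs.append(im)
r=np.vstack([np.hstack(imgs[:5]),np.hstack(imgs[5:])])
cv2.imwrite("pics/feat.png",r[:,:800] if r.shape[1]<=800 else cv2.resize(r,None,fx=800/r.shape[1],fy=800/r.shape[1]))
E
```

```text
(no output)
```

View pics/feat.png

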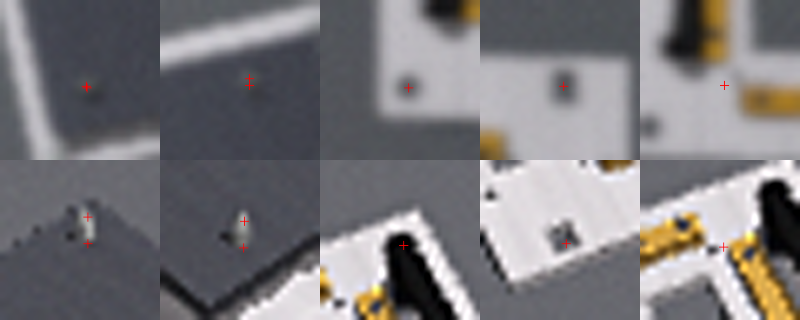

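```bash
cat >> h.py <<'E'
from scipy.spatial.transform import Rotation as Ro
def tool(s): return Ro.from_euler("xyz",s["eef_rot"]).as_matrix()
def turn_to(R,yawdir):
    """rotvec to make tool x=down and tool y along +-(cos,sin)"""
    out=[]
    for sg in(1,-1):
        y=sg*np.array([np.cos(yawdir),np.sin(yawdir),0]);x=np.array([0,0,-1.]);z=np.cross(x,y)
        out.append(Ro.from_matrix(np.c_[x,y,z]@R.T).as_rotvec())
    return out
E
python3 - <<'E'
from h import *
from cell import manip
s=manip.read_state();R=tool(s);print(np.round(R,4));print(turn_to(R,-.018+np.pi/2))
print(s["joints"])
print(np.array([568.1,-244.3])-s["eef_pos"][:2])
E
```

```text
[[-4.000e-04  4.239e-01 -9.057e-01]
 [ 9.000e-04 -9.057e-01 -4.239e-01]
 [-1.000e+00 -1.000e-03 -1.000e-04]]
[array([ 1.83119108e-04, -1.35149498e-03,  2.68579401e+00]), array([-9.88918324e-04, -1.33992241e-04, -4.55798320e-01])]
[-1.19958384e+00  3.00405543e-01  1.52148104e+00  8.82196566e-06
  1.32069537e+00 -6.65880559e-02]
[334.99576317 253.63832572]
```

Call:
jog_arm --series '[0,0,-0.018,0.013,0.01,-0.003,-0.3,0,0,-0.055,0.04,0.03,-0.01,-0.3,0,0,-0.1,0.074,0.056,-0.018,-0.3,0,0,-0.155,0.114,0.086,-0.028,-0.3,0,0,-0.21,0.154,0.117,-0.038,-0.3,0,0,-0.264,0.194,0.147,-0.048,-0.3,0,0,-0.319,0.235,0.178,-0.059,-0.3,0,0,-0.365,0.268,0.203,-0.067,-0.3,0,0,-0.406,0.298,0.226,-0.075,-0.3,0,0,-0.433,0.318,0.241,-0.08,-0.3,0,0,-0.449,0.33,0.25,-0.083,-0.3,0,0,-0.456,0.335,0.2538,-0.0844,-0.3,0,0,-0.456,0.335,0.2538,-0.0844,-0.3,0,0,-0.456,0.335,0.2538,-0.0844,-0.3]' --squeeze 30

```text
clock: 1.85
eef_pos: [567.8, -244.8, 140.2]
eef_rot: [1.462, 1.571, -1.698]
wrist_force: [0.7, -0.6, -0.5]
finger_gap: 33.1
```

```bash
python3 - <<'E'
from h import *
from cell import manip
s=manip.read_state();print(s);R=tool(s);print(turn_to(R,-.018+np.pi/2)[1])
ims=[]
for n in("top","scene"):
    c=manip.camera(n);np.savez(n+"1.npz",**c)
    x0,y0,x1,y1=(340,150,430,250) if n=="top" else(160,170,260,300)
    ims.append(cv2.resize(c["color"][y0:y1,x0:x1],(395,395*(y1-y0)//(x1-x0)),interpolation=cv2.INTER_CUBIC)[:438])
cv2.imwrite("pics/pre.png",np.hstack([i[:430] for i in ims]))
E
```

```text
{'clock': 1.85, 'joints': array([-4.66221495e-01,  5.25955315e-01,  1.40568162e+00, -9.88998972e-05,
        1.20992309e+00,  1.12309783e+00]), 'qd': array([-0.00135328, -0.00268702, -0.00188242,  0.00077897, -0.00078781,
        0.00186734]), 'effort': array([ 3.95252081e-01, -6.38113761e+01, -3.37411523e+01,  5.31949871e-02,
       -6.10885117e-02,  3.25929454e-03]), 'eef_pos': array([ 567.78273312, -244.77364048,  140.17135959]), 'eef_rot': array([ 1.46207792,  1.57069821, -1.69800281]), 'wrist_force': array([ 0.66004917, -0.59488797, -0.4680178 ]), 'moment': array([ 0.03572383, -0.00714097, -0.03207177]), 'finger_gap': 33.13565965365673}
[ 9.73243176e-05 -1.24233577e-05  4.88077446e-04]
```

View pics/pre.png

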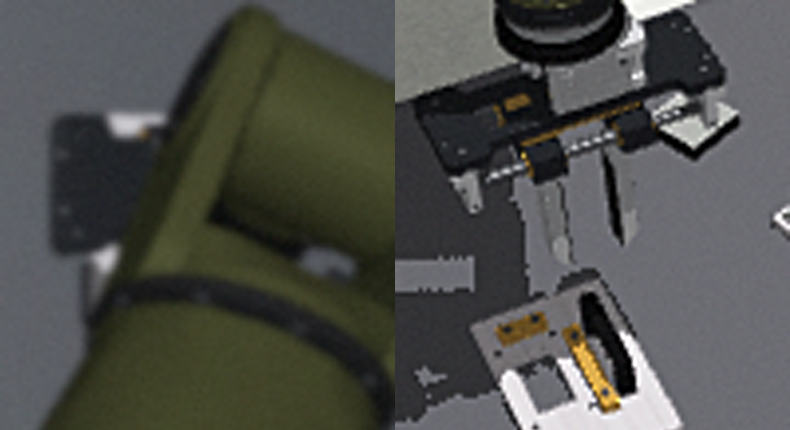

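Call:
jog_arm --series '[0,0,0,0,0,-0.012,-0.3,0,0,0,0,0,-0.032,-0.3,0,0,0,0,0,-0.054,-0.3,0,0,0,0,0,-0.074,-0.3,0,0,0,0,0,-0.09,-0.3,0,0,0,0,0,-0.097,-0.3,0,0,0,0,0,-0.099,-0.3,0,0,0,0,0,-0.099,-0.3]'

```text
clock: 2.95
eef_pos: [568.4, -244.5, 41.5]
eef_rot: [2.691, 1.57, -0.468]
wrist_force: [0.2, 0.6, -0.1]
finger_gap: 32.9
```

```bash
python3 - <<'E'
from h import *
from cell import manip
c=manip.camera("scene");np.savez("scene2.npz",**c)
cv2.imwrite("pics/desc.png",cv2.resize(c["color"][200:300,160:260],(600,600),interpolation=cv2.INTER_CUBIC))
E
```

```text
(no output)
```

View pics/desc.png

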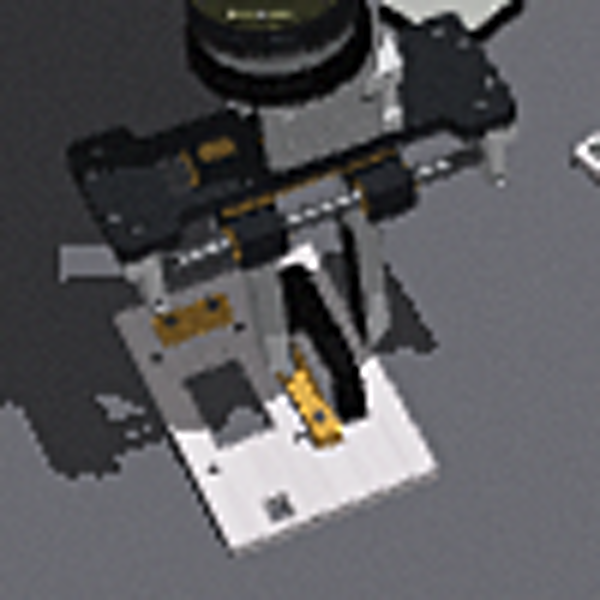

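Fingers straddle the bar (crop centre ≈(325,340)). Close with a firm grip.

Call:
jog_arm --series '[0,0,0,0,0,0,-1,0,0,0,0,0,0,-1,0,0,0,0,0,0,-1,0,0,0,0,0,0,-1,0,0,0,0,0,0,-1,0,0,0,0,0,0,-1]' --squeeze 50

```text
clock: 3.75
eef_pos: [568.3, -244.4, 41.3]
eef_rot: [2.596, 1.57, -0.564]
wrist_force: [-1.0, 0.1, 3.7]
finger_gap: 11.5
```

Call:
jog_arm --series '[0,0,0,0,0,0.008,-1,0,0,0,0,0,0.025,-1,0,0,0,0,0,0.045,-1,0,0,0,0,0,0.065,-1,0,0,0.01,0,0.01,0.08,-1,0,0,0.03,0,0.032,0.085,-1,0,0,0.055,0,0.06,0.085,-1,0,0,0.085,0.001,0.092,0.085,-1,0,0,0.115,0.001,0.124,0.085,-1,0,0,0.145,0.001,0.156,0.085,-1,0,0,0.173,0.002,0.188,0.085,-1,0,0,0.2,0.002,0.217,0.085,-1,0,0,0.223,0.002,0.241,0.085,-1,0,0,0.239,0.002,0.258,0.085,-1,0,0,0.246,0.002,0.266,0.085,-1,0,0,0.247,0.0023,0.2678,0.085,-1,0,0,0.247,0.0023,0.2678,0.085,-1,0,0,0.247,0.0023,0.2678,0.085,-1]'

```text
clock: 6.0
eef_pos: [570.5, 22.9, 126.0]
eef_rot: [0.164, 1.571, -2.749]
wrist_force: [-0.6, -0.3, -4.8]
finger_gap: 11.6
```

```bash
python3 - <<'E'
from h import *
from cell import manip
print(manip.read_state())
ims=[]
for n in("top","scene"):
    c=manip.camera(n);np.savez(n+"3.npz",**c)
    x0,y0,x1,y1=(230,130,340,260) if n=="top" else(240,150,350,280)
    ims.append(cv2.resize(c["color"][y0:y1,x0:x1],(395,467),interpolation=cv2.INTER_CUBIC))
cv2.imwrite("pics/over.png",np.hstack(ims))
E
```

```text
{'clock': 6.0, 'joints': array([-2.39637769e-02,  4.43049957e-01,  1.56566400e+00, -4.82624675e-05,
        1.13297757e+00,  1.31886161e+00]), 'qd': array([0.00143167, 0.00066676, 0.00139281, 0.0001839 , 0.00029259,
       0.00101074]), 'effort': array([ 1.95863047e-01, -6.08887410e+01, -3.41462266e+01, -4.77477384e-02,
       -8.08984414e-02,  1.28713509e-04]), 'eef_pos': array([570.47007786,  22.9262742 , 126.00286165]), 'eef_rot': array([ 0.16431275,  1.57068823, -2.7492885 ]), 'wrist_force': array([-0.62790988, -0.30689778, -4.81919778]), 'moment': array([ 0.13012051,  0.0146893 , -0.01510906]), 'finger_gap': 11.630466271737001}
```

View pics/over.png

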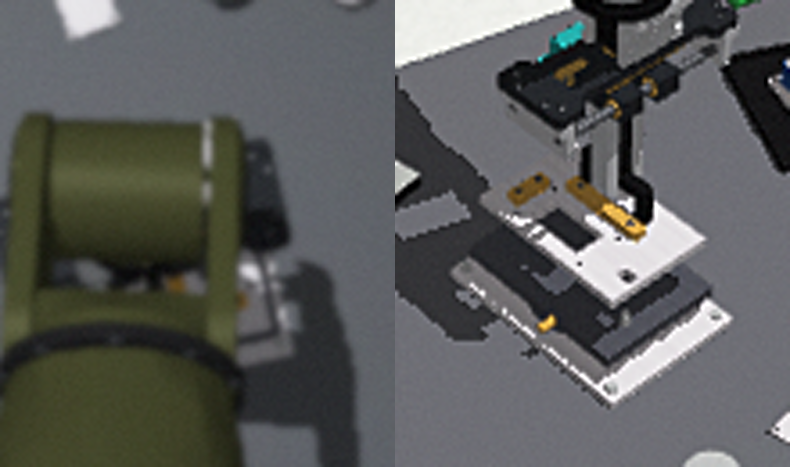

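```bash
cat >> h.py <<'E'
def pose2(xy,yaw,p):
    c,s=np.cos(yaw),np.sin(yaw);p=np.array(p,float);return np.array([xy[0]+c*p[0]-s*p[1],xy[1]+s*p[0]+c*p[1],p[2]])
E
cat > ov.py <<'E'
from h import *
import sys
def overlay(c,pts,out,box,f):
    x0,y0,x1,y1=box
    im=cv2.resize(c["color"][y0:y1,x0:x1],None,fx=f,fy=f,interpolation=cv2.INTER_CUBIC)
    for p in pts:
        w=(proj(c,p)[0]-[x0,y0]+.5)*f
        cv2.drawMarker(im,tuple(int(round(i)) for i in w),(0,0,255),cv2.MARKER_CROSS,9,1)
    cv2.imwrite(out,im)
E
python3 - <<'E'
from ov import *
c=load("scene3.npz")
tcp=np.array([570.47,22.93]);yaw=.229
o=pose2(tcp,yaw,(0,-25.9,0))[:2];zt=126-41.3+8
print(o)
pts=[pose2(o,yaw,(x,y,zt)) for x,y in((75,48),(75,-48),(-75,-48),(63,-22))]
pts+=[pose2(o,yaw,(x,y,zt-8)) for x,y in((75,48),(75,-48))]
st=(576.3,-1.8)
pts+=[pose2(st,yaw,(63,-22,z)) for z in(40,56)]
pts+=[pose2(st,yaw,(95,65,10)),pose2(st,yaw,(95,-65,10)),pose2(st,yaw,(-95,-65,10)),pose2(st,yaw,(80,56,40)),pose2(st,yaw,(80,-56,40))]
overlay(c,pts,"pics/ov3.png",(250,195,350,270),8)
E
```

```text
[576.34939695  -2.29385164]
```

View pics/ov3.png

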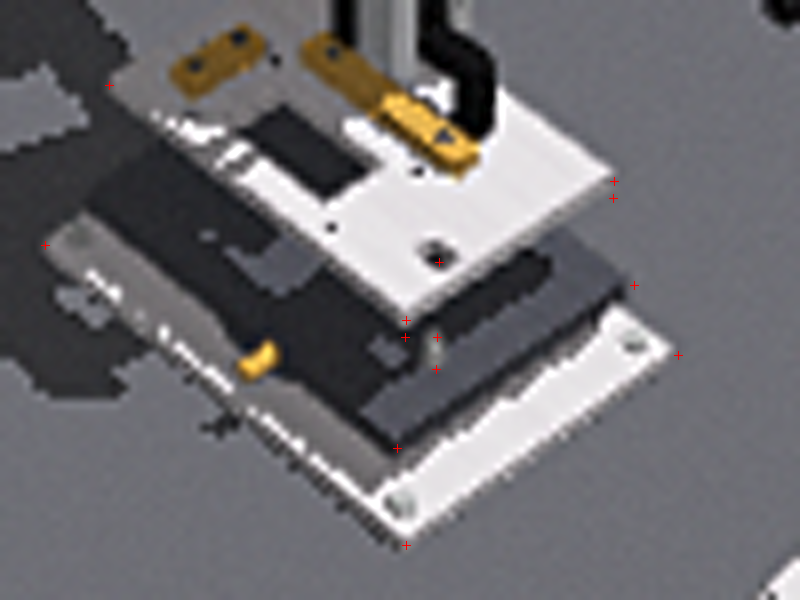

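Call:
jog_arm --series '[0,0,0,0,0,-0.008,-1,0,0,0,0,0,-0.018,-1,0,0,0,0,0,-0.025,-1,0,0,0,0,0,-0.028,-1,0,0,0,0,0,-0.03,-1,0,0,0,0,0,-0.032,-1,0,0,0,0,0,-0.034,-1,0,0,0,0,0,-0.034,-1]'

```text
clock: 7.1
eef_pos: [570.4, 23.5, 92.0]
eef_rot: [-0.436, 1.571, 2.935]
wrist_force: [-0.2, -0.7, -4.8]
finger_gap: 11.7
```

Call:
jog_arm --series '[0,0,0,0,0,-0.0015,-1,0,0,0,0,0,-0.003,-1,0,0,0,0,0,-0.0045,-1,0,0,0,0,0,-0.0045,-1]'

```text
clock: 7.6
eef_pos: [570.4, 23.4, 87.4]
eef_rot: [0.246, 1.571, -2.667]
wrist_force: [-0.1, -0.4, -4.7]
finger_gap: 11.5
```

Call:
jog_arm --series '[0,0,0,0,0,-0.0015,-1,0,0,0,0,0,-0.003,-1,0,0,0,0,0,-0.0045,-1,0,0,0,0,0,-0.0055,-1,0,0,0,0,0,-0.0055,-1]'

```text
clock: 8.22
eef_pos: [570.4, 23.4, 81.9]
eef_rot: [0.361, 1.571, -2.552]
wrist_force: [0.6, -1.7, -4.7]
finger_gap: 11.6
```

Call:
jog_arm --series '[0,0,0,0,0,-0.0005,-1,0,0,0,0,0,-0.001,-1,0,0,0,0,0,-0.0015,-1,0,0,0,0,0,-0.0015,-1]'

```text
clock: 8.72
eef_pos: [570.5, 23.5, 81.3]
eef_rot: [2.641, 1.571, -0.272]
wrist_force: [-6.3, -1.9, 5.7]
finger_gap: 11.7
```

Call:
jog_arm --series '[0,0,0,0,0,0,-0.3,0,0,0,0,0,0,-0.3,0,0,0,0,0,0,-0.3,0,0,0,0,0,0.004,-0.3,0,0,0,0,0,0.015,-0.3,0,0,0,0,0,0.035,-0.3,0,0,0,0,0,0.055,-0.3,0,0,0,0,0,0.07,-0.3,0,0,0,0,0,0.075,-0.3]'

```text
clock: 9.85
eef_pos: [570.8, 23.5, 156.7]
eef_rot: [2.897, 1.569, -0.016]
wrist_force: [0.6, -0.2, 0.0]
finger_gap: 33.1
```

```bash
python3 - <<'E'
from ov import *
from cell import manip
c=manip.camera("scene");np.savez("scene4.npz",**c)
st=(576.3,-1.8);yaw=.229
pts=[pose2(st,yaw,(x,y,48)) for x,y in((75,48),(75,-48),(-75,-48),(63,-22))]
overlay(c,pts,"pics/ov4.png",(250,195,350,270),8)
E
```

```text
(no output)
```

View pics/ov4.png

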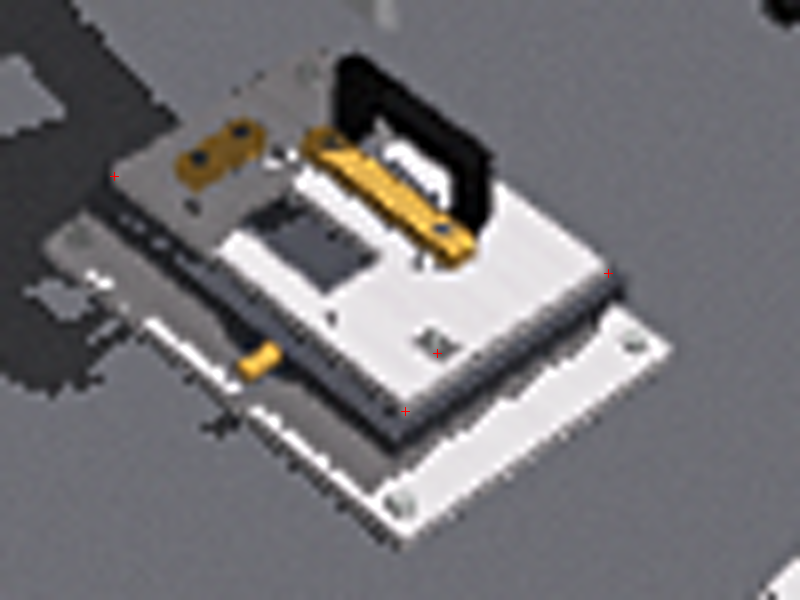

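```bash
python3 - <<'E'
from ov import *
T=load("top0.npz");S=load("scene0.npz")
for th in(120,140,160,180,195):
  for n,c,b in(("T",T,(155,220,195,262)),("S",S,(330,160,382,200))):
    for uv,a in contour(c["color"],lambda im:im.min(2)>th,b)[:1]:
        r=rect(c,uv,32+3);print(th,n,"A%.1f"%a,np.round(r[0],1),"L%.1f W%.1f yaw%.4f"%r[1:])
m=(464.5,287.5);y=-.1
pts=[pose2(m,y,(sx*32,sy*18,35)) for sx in(1,-1) for sy in(1,-1)]+[pose2(m,y,(sx*40,sy*25,9)) for sx in(1,-1) for sy in(1,-1)]+[pose2(m,y,(44,0,21))]
overlay(T,pts,"pics/mt.png",(150,210,205,270),8)
overlay(S,pts,"pics/ms.png",(330,150,385,210),8)
a,b=cv2.imread("pics/mt.png"),cv2.imread("pics/ms.png");a=np.hstack([a,b])
cv2.imwrite("pics/m.png",cv2.resize(a,None,fx=800/a.shape[1],fy=800/a.shape[1]))
E
```

```text
120 T A333.0 [467.  287.1] L77.7 W36.8 yaw-0.1000
120 S A141.7 [462.4 289.3] L64.9 W36.0 yaw-0.1004
140 T A297.2 [466.9 286.9] L75.1 W35.2 yaw-0.1000
140 S A136.9 [462.5 289.4] L64.1 W35.2 yaw-0.1040
160 T A262.6 [467.8 286.8] L63.4 W33.5 yaw-0.1001
160 S A130.9 [462.5 289.3] L63.2 W34.4 yaw-0.1005
180 T A233.2 [467.4 286.9] L59.5 W31.0 yaw-0.1125
180 S A124.4 [462.6 289.2] L62.2 W33.7 yaw-0.0978
195 T A203.2 [467.5 286.6] L56.7 W28.6 yaw-0.1123
195 S A119.3 [462.6 289.2] L61.6 W33.0 yaw-0.1007
```

View pics/m.png

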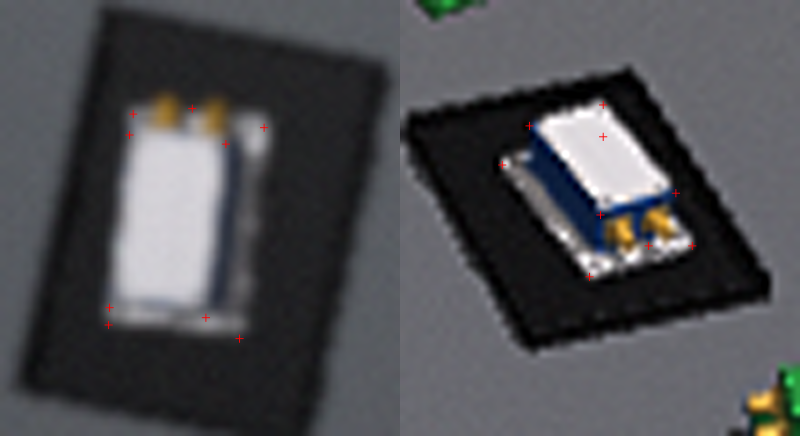

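Call:
jog_arm --series '[0,0,-0.01,-0.003,0.008,0,0.28,0,0,-0.03,-0.01,0.026,0,0.28,0,0,-0.065,-0.021,0.054,0,0.28,0,0,-0.1,-0.033,0.085,0,0.28,0,0,-0.145,-0.047,0.12,-0.005,0.28,0,0,-0.19,-0.061,0.155,-0.01,0.28,0,0,-0.235,-0.074,0.19,-0.02,0.28,0,0,-0.27,-0.086,0.22,-0.03,0.28,0,0,-0.3,-0.095,0.243,-0.038,0.28,0,0,-0.32,-0.101,0.257,-0.045,0.28,0,0,-0.329,-0.1033,0.2635,-0.05,0.28,0,0,-0.329,-0.1033,0.2635,-0.05,0.28,0,0,-0.329,-0.1033,0.2635,-0.05,0.28]'

```text
clock: 11.52
eef_pos: [467.4, 286.6, 105.7]
eef_rot: [2.855, 1.571, -0.387]
wrist_force: [-0.4, -0.3, 0.3]
finger_gap: 60.1
```

```bash
python3 - <<'E'
from ov import *
from cell import manip
s=manip.read_state();print(s["joints"],turn_to(tool(s),-.1005+np.pi/2),s["eef_pos"])
c=manip.camera("scene");np.savez("scene5.npz",**c)
overlay(c,[],"pics/ov5.png",(310,110,410,210),6)
c=manip.camera("top");np.savez("top5.npz",**c)
overlay(c,[],"pics/ov5t.png",(240,140,330,250),6)
E
```

```text
[ 4.83218988e-01  4.22900536e-01  1.64869115e+00 -9.22130530e-05
  1.06993273e+00  2.15458884e+00] [array([ 1.53956851e-04, -6.26987240e-05, -3.14156340e+00]), array([3.99156191e-05, 9.80128882e-05, 2.92516210e-05])] [467.39427567 286.55547926 105.66125731]
```

View pics/ov5.png

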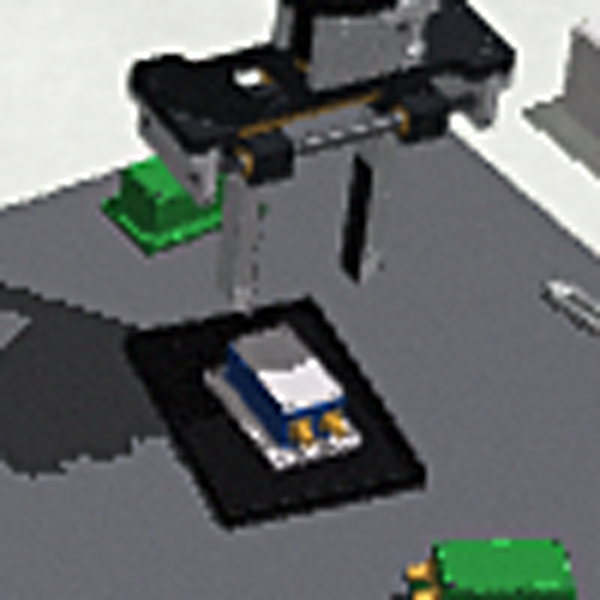

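View pics/ov5t.png

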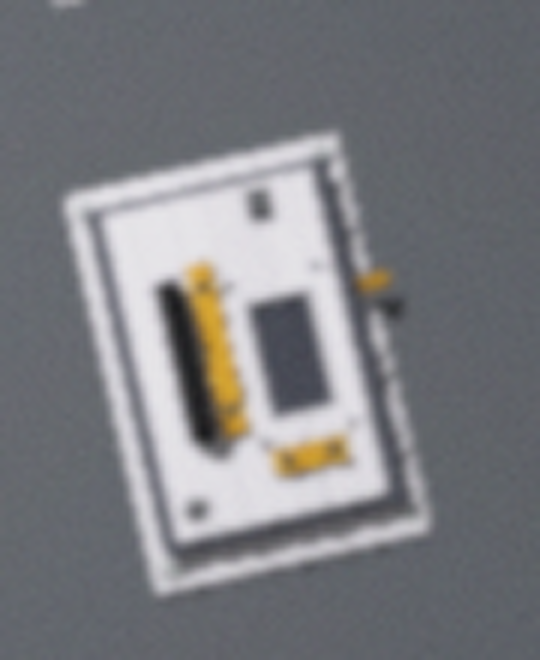

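Call:
jog_arm --series '[0,0,0,0,0,-0.008,0.28,0,0,0,0,0,-0.025,0.28,0,0,0,0,0,-0.045,0.28,0,0,0,0,0,-0.06,0.28,0,0,0,0,0,-0.069,0.28,0,0,0,0,0,-0.0715,0.28,0,0,0,0,0,-0.0715,0.28,0,0,0,0,0,-0.0715,-1,0,0,0,0,0,-0.0715,-1,0,0,0,0,0,-0.0715,-1,0,0,0,0,0,-0.0715,-1,0,0,0,0,0,-0.0715,-1,0,0,0,0,0,-0.0715,-1]' --squeeze 30

```text
clock: 13.25
eef_pos: [467.3, 287.0, 34.3]
eef_rot: [-2.572, 1.57, 0.469]
wrist_force: [-1.3, -1.4, 5.3]
finger_gap: 35.9
```

```bash
python3 - <<'E'
from ov import *
from cell import manip
s=manip.read_state();print(s["joints"],s["eef_pos"],s["wrist_force"],s["moment"])
c=manip.camera("scene");np.savez("scene6.npz",**c)
overlay(c,[],"pics/ov6.png",(310,110,410,210),6)
T=load("top5.npz")
b=(240,150,325,250)
for n,fn,z in(("nestbrass",lambda im:(im[...,2]-im[...,0]>70),57),("handle",lambda im:im.max(2)<45,84)):
    for uv,a in contour(T["color"],fn,b)[:2]:
        r=rect(T,uv,z);print(n,"A%.1f"%a,np.round(r[0],1),"L%.1f W%.1f yaw%.4f"%r[1:])
hmask(T,44,53,(576,-2),100,48)
hmask(T,76,92,(570,23),60,84)
E
```

```text
[ 4.84059815e-01  5.28633806e-01  1.68675882e+00 -5.81657554e-06
  9.25888923e-01  2.15509630e+00] [467.26188468 287.02721159  34.27538333] [-1.30887584 -1.3846979   5.34832969] [-0.15933614  0.23163292 -0.00652939]
nestbrass A114.0 [577.1  10.6] L76.6 W12.8 yaw0.2382
nestbrass A41.7 [530.2 -30.5] L30.8 W11.3 yaw-1.2841
handle A39.6 [567.8  21.4] L64.2 W5.4 yaw0.2267
  n 1431 cen [577.5  -0.8] LW [164.9 102.7] pcayaw 0.2098 zmed 47.5 sd 1.82 rect [576.7  -2.4] 0.2321
  n 122 cen [569.5  24. ] LW [68.7 12. ] pcayaw 0.2319 zmed 83.0 sd 1.98 rect [570.1  24.2] 0.2317
```

View pics/ov6.png

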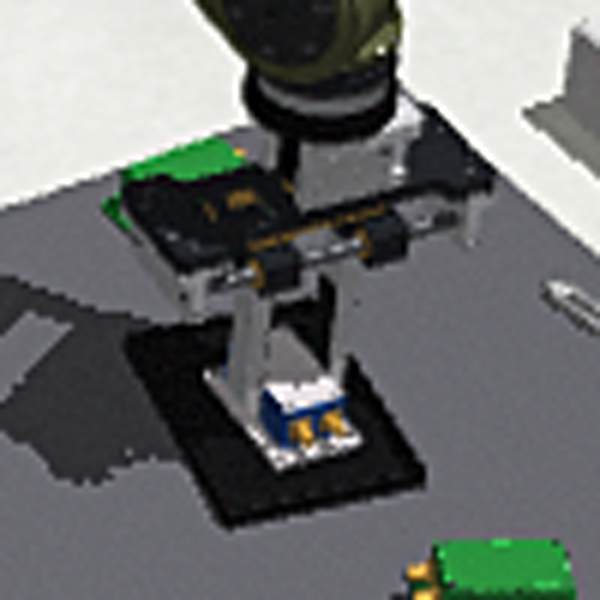

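Call:
jog_arm --series '[0,0,0,0,0,0.006,-1,0,0,0,0,0,0.022,-1,0,0,0,0,0,0.045,-1,0,0,0.005,0.003,-0.007,0.07,-1,0,0,0.025,0.01,-0.026,0.09,-1,0,0,0.055,0.02,-0.055,0.1,-1,0,0,0.095,0.033,-0.09,0.105,-1,0,0,0.135,0.047,-0.128,0.105,-1,0,0,0.175,0.061,-0.166,0.105,-1,0,0,0.215,0.075,-0.204,0.105,-1,0,0,0.253,0.088,-0.24,0.105,-1,0,0,0.285,0.099,-0.27,0.105,-1,0,0,0.31,0.108,-0.294,0.1,-1,0,0,0.325,0.113,-0.308,0.093,-1,0,0,0.33,0.1149,-0.3131,0.085,-1,0,0,0.33,0.1149,-0.3131,0.078,-1,0,0,0.33,0.1149,-0.3131,0.075,-1,0,0,0.33,0.1149,-0.3131,0.075,-1]'

```text
clock: 15.55
eef_pos: [581.9, -25.6, 109.0]
eef_rot: [-0.51, 1.571, 2.862]
wrist_force: [0.3, 0.0, -2.2]
finger_gap: 36.0
```

```bash
python3 - <<'E'
from ov import *
from cell import manip
s=manip.read_state();print(s["joints"],s["eef_pos"],s["wrist_force"],s["moment"],turn_to(tool(s),.229+np.pi/2)[1])
c=manip.camera("scene");np.savez("scene7.npz",**c)
overlay(c,[],"pics/ov7.png",(250,170,350,270),6)
E
```

```text
[-1.06880944e-01  4.87302070e-01  1.54365223e+00  4.57332627e-05
  1.11087346e+00  1.23361556e+00] [581.94672743 -25.61652531 109.01205741] [ 0.25093341  0.02633541 -2.1906393 ] [0.02866962 0.02555387 0.02180007] [-6.59750252e-05 -2.29356276e-04 -1.27952019e-03]
```

View pics/ov7.png

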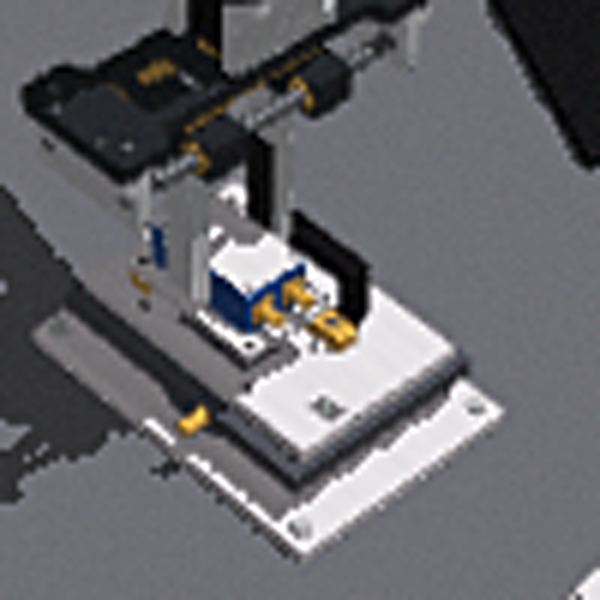

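Call:
jog_arm --series '[0,0,0,0,0,-0.007,-1,0,0,0,0,0,-0.017,-1,0,0,0,0,0,-0.025,-1,0,0,0,0,0,-0.028,-1,0,0,0,0,0,-0.029,-1,0,0,0,0,0,-0.029,-1]'

```text
clock: 16.35
eef_pos: [582.2, -26.1, 80.2]
eef_rot: [2.832, 1.57, -0.08]
wrist_force: [-0.5, -0.1, -2.2]
finger_gap: 35.5
```

```bash
python3 - <<'E'
from ov import *
from cell import manip
s=manip.read_state();print(s["eef_pos"],s["wrist_force"],s["moment"])
c=manip.camera("scene");np.savez("scene8.npz",**c)
overlay(c,[],"pics/ov8.png",(250,190,330,260),8)
E
```

```text
[582.18696925 -26.14021778  80.22384911] [-0.50871834 -0.14731952 -2.16132678] [ 0.02189799 -0.01390657 -0.0593118 ]
```

View pics/ov8.png

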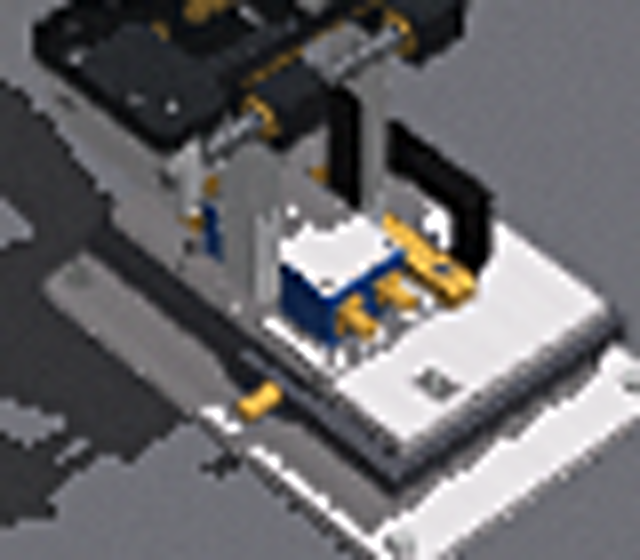

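Call:
jog_arm --series '[0,0,0,0,0,-0.0005,-1,0,0,0,0,0,-0.001,-1,0,0,0,0,0,-0.001,-1]'

```text
clock: 16.77
eef_pos: [582.1, -26.1, 79.3]
eef_rot: [2.751, 1.571, -0.161]
wrist_force: [-1.3, 0.3, 2.6]
finger_gap: 35.9
```

Call:
jog_arm --series '[0,0,0,-0.0002,0.001,0,-1,0,0,0,-0.0005,0.002,0,-1,0,0,0,-0.0007,0.003,0,-1,0,0,0,-0.0009,0.0039,0,-1,0,0,0,-0.0009,0.0039,0,-1]'

```text
clock: 17.4
eef_pos: [581.3, -22.2, 79.3]
eef_rot: [2.92, 1.57, 0.008]
wrist_force: [0.7, -1.3, 5.1]
finger_gap: 35.5
```

Call:
jog_arm --series '[0,0,0,-0.0001,0.0005,0,-1,0,0,0,-0.0002,0.001,0,-1,0,0,0,-0.0002,0.001,0,-1]'

```text
clock: 17.77
eef_pos: [581.2, -21.3, 79.3]
eef_rot: [2.619, 1.57, -0.293]
wrist_force: [0.1, -2.8, 5.3]
finger_gap: 36.1
```

Call:
jog_arm --series '[0,0,0,-0.0001,0.0005,0,-1,0,0,0,-0.0002,0.001,0,-1,0,0,0,-0.0002,0.001,0,-1]'

```text
clock: 18.15
eef_pos: [581.1, -21.1, 79.3]
eef_rot: [1.976, 1.569, -0.935]
wrist_force: [2.8, -8.2, 4.5]
finger_gap: 36.0
```

Call:
jog_arm --series '[0,0,0,-0.001,-0.0002,0,-1,0,0,0,-0.0019,-0.0005,0,-1,0,0,0,-0.0029,-0.0007,0,-1,0,0,0,-0.0039,-0.0009,0,-1,0,0,0,-0.0039,-0.0009,0,-1]'

```text
clock: 18.77
eef_pos: [577.8, -21.9, 79.4]
eef_rot: [2.472, 1.568, -0.44]
wrist_force: [6.7, -7.4, 2.2]
finger_gap: 36.1
```

Call:
jog_arm --series '[0,0,0,-0.0005,-0.0001,0,-1,0,0,0,-0.001,-0.0002,0,-1,0,0,0,-0.001,-0.0002,0,-1]'

```text
clock: 19.15
eef_pos: [576.9, -22.1, 79.4]
eef_rot: [2.516, 1.568, -0.396]
wrist_force: [7.2, -7.5, 1.1]
finger_gap: 35.8
```

Call:
jog_arm --series '[0,0,0,-0.0005,-0.0001,0,-1,0,0,0,-0.001,-0.0002,0,-1,0,0,0,-0.001,-0.0002,0,-1]'

```text
clock: 19.52
eef_pos: [575.9, -22.3, 79.4]
eef_rot: [2.525, 1.567, -0.387]
wrist_force: [7.6, -6.6, 1.1]
finger_gap: 35.8
```

```bash
python3 - <<'E'
from ov import *
from cell import manip
s=manip.read_state();print(s["eef_pos"],s["wrist_force"],s["moment"],turn_to(tool(s),.229+np.pi/2)[1])
c=manip.camera("scene");np.savez("scene9.npz",**c)
overlay(c,[],"pics/ov9.png",(250,190,330,260),8)
E
```

```text
[575.93217897 -22.26170274  79.43091123] [ 7.57696264 -6.63415055  1.09126188] [-1.48414126 -1.45795242  0.0930184 ] [ 0.00125491  0.00307906 -0.00065368]
```

View pics/ov9.png

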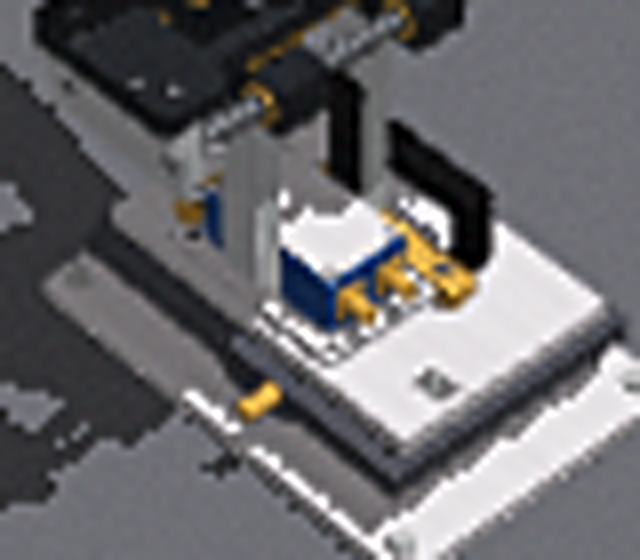

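Call:
jog_arm --series '[0,0,0,-0.0005,-0.0001,0,-1,0,0,0,-0.001,-0.0002,0,-1,0,0,0,-0.001,-0.0002,0,-1]'

```text
clock: 19.95
eef_pos: [575.4, -22.4, 79.5]
eef_rot: [2.656, 1.566, -0.256]
wrist_force: [10.9, -6.7, -0.5]
finger_gap: 36.1
```

Call:
jog_arm --series '[0,0,0,-0.0005,-0.0001,0,-1,0,0,0,-0.001,-0.0002,0,-1,0,0,0,-0.001,-0.0002,0,-1]'

```text
clock: 20.32
eef_pos: [575.0, -22.6, 79.7]
eef_rot: [2.714, 1.565, -0.198]
wrist_force: [15.3, -6.9, -3.5]
finger_gap: 35.9
```

```bash
cat > st.py <<'E'
from h import *
from cell import manip
s=manip.read_state();f=s["wrist_force"];y=.229;c,n=np.cos(y),np.sin(y)
t=-turn_to(tool(s),y+np.pi/2)[1]
B=np.array([[c,n,0],[-n,c,0],[0,0,1]])
print("pos",s["eef_pos"],"\nF nest",B@f,"M nest",B@s["moment"],"\ntilt nest",B@t)
E
python3 st.py
```

```text
pos [574.99164831 -22.59416263  79.69311494] 
F nest [ 13.32241928 -10.17796501  -3.46095553] M nest [-2.03100559 -2.62475263 -0.13883434] 
tilt nest [-0.00257437 -0.00565974  0.00045928]
```

Call:
jog_arm --series '[0.0008,0.0032,0,0,0,-0.0005,-1,0.0016,0.0065,0,0,0,-0.001,-1,0.0016,0.0065,0,0,0,-0.001,-1,0.0016,0.0065,0,0,0,-0.001,-1]'

```text
clock: 20.82
eef_pos: [575.2, -22.6, 79.4]
eef_rot: [-2.637, 1.57, 0.734]
wrist_force: [12.7, -6.2, 4.1]
finger_gap: 35.7
```

```bash
python3 st.py
```

```text
pos [575.19613274 -22.64399683  79.39249975] 
F nest [10.92184104 -8.9438769   4.05894048] M nest [-1.86917811 -2.13647255 -0.08076366] 
tilt nest [ 0.00017766 -0.00032157  0.00049775]
```

Call:
jog_arm --series '[0.0005,0.0015,0,-0.0003,0.0002,-0.0003,-1,0.001,0.003,0,-0.0006,0.0003,-0.0006,-1,0.001,0.003,0,-0.0006,0.0003,-0.0006,-1,0.001,0.003,0,-0.0006,0.0003,-0.0006,-1]'

```text
clock: 21.32
eef_pos: [575.2, -22.6, 79.4]
eef_rot: [-0.912, 1.57, 2.459]
wrist_force: [13.6, -8.4, 7.0]
finger_gap: 35.8
```

```bash
python3 st.py
```

```text
pos [575.20820093 -22.64960729  79.35509593] 
F nest [ 11.28952815 -11.28988832   6.97880786] M nest [-2.29249755 -2.44541569 -0.09302671] 
tilt nest [0.00094136 0.00072855 0.00038594]
```

Call:
jog_arm --series '[0,0,0.004,0,0,0,-1,0,0,0.004,0,0,0,-1,0,0,0.004,0,0,0,-1]'

```text
clock: 21.7
eef_pos: [575.2, -22.7, 79.4]
eef_rot: [-0.975, 1.57, 2.4]
wrist_force: [14.2, -8.2, 6.9]
finger_gap: 35.4
```

```bash
python3 st.py
```

```text
pos [575.22990287 -22.65532429  79.37095844] 
F nest [ 11.95114383 -11.15839836   6.85836592] M nest [-2.37639816 -2.43575619 -0.2771264 ] 
tilt nest [0.00099549 0.00067833 0.00406734]
```

Call:
jog_arm --series '[0,0,-0.004,0,0,0,-1,0,0,-0.008,0,0,0,-1,0,0,-0.008,0,0,0,-1]'

```text
clock: 22.08
eef_pos: [575.2, -22.7, 79.3]
eef_rot: [-0.865, 1.57, 2.502]
wrist_force: [15.1, -8.7, 5.7]
finger_gap: 35.8
```

```bash
python3 st.py
```

```text
pos [575.23498455 -22.65378365  79.33341301] 
F nest [ 12.69584087 -11.90089954   5.70092179] M nest [-2.40032586 -2.43099736  0.07859165] 
tilt nest [ 0.00082405  0.00069956 -0.00332074]
```

Call:
jog_arm --series '[-0.0005,-0.0008,0.002,0,0,0,-1,-0.0005,-0.0008,0.003,0,0,0,-1,-0.0005,-0.0008,0.003,0,0,0,-1,-0.0005,-0.0008,0.003,0,0,0,-1]'

```text
clock: 22.58
eef_pos: [575.2, -22.6, 79.3]
eef_rot: [-1.177, 1.57, 2.193]
wrist_force: [15.2, -8.1, 6.5]
finger_gap: 35.8
```

```bash
python3 st.py; python3 - <<'E'
from ov import *
from cell import manip
c=manip.camera("scene");np.savez("scene10.npz",**c)
overlay(c,[],"pics/ov10.png",(250,190,330,260),8)
overlay(c,[],"pics/full10.png",(0,0,560,420),1.4)
E
```

```text
pos [575.19756863 -22.6375366   79.33573843] 
F nest [ 12.93381675 -11.29228493   6.52862839] M nest [-2.27849641 -2.43138281 -0.08446308] 
tilt nest [ 0.00027722  0.0001152  -0.00050571]
```

View pics/ov10.png

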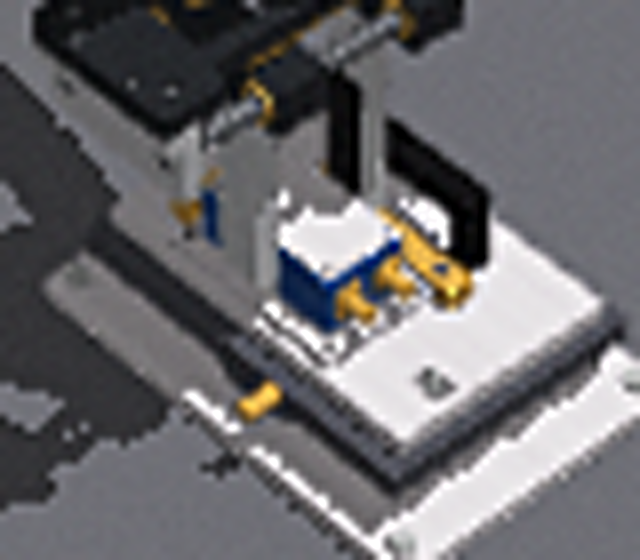

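View pics/full10.png

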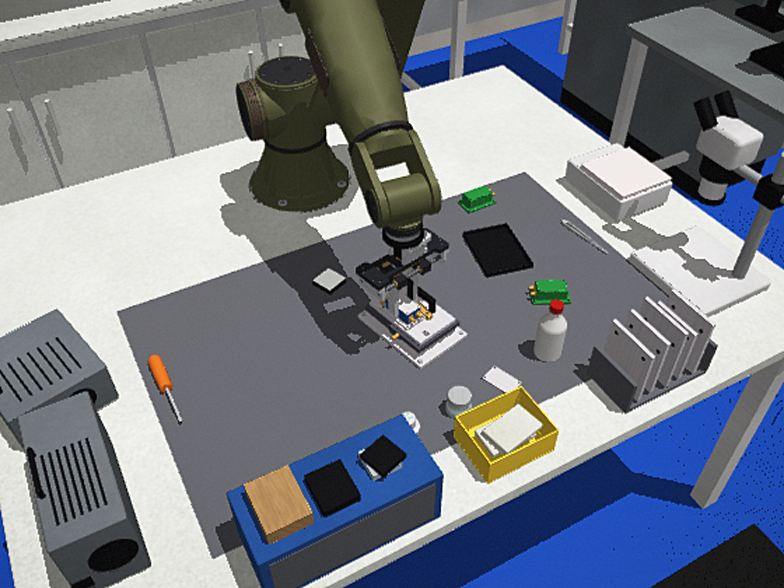

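```bash
python3 -c "
from cell import manip
print(manip.sign_off())"
```

```text
the job is handed in; nothing more can be done
None
```

The job is done and handed in at about 22.6 s on the arm's clock. I lifted the nest plate by its handle and lowered it over both pins. I released it when the measured height matched a flush seat, and the picture showed it lying flat. I then took the blue module from the tray, laid it in the nest with its connectors away from the end stop, and pressed it into the corner. The arm is still holding it there.

Last checks:
- **Force on the stops:** the wrist force was about 13 N in the end-stop direction and 11 N in the side-stop direction. Some of the 13 N is friction: about 5–6 N was needed just to slide the module along. About 6.5 N of support from below was also measured.
- **End stop:** the tool stopped moving in that direction as the command went further, which shows contact.
- **Side stop:** turning the tool about 4 mrad either way gave an even opposing moment, so the flange bears along the side stop.
- **Flatness:** pressing first tilted the tool by about 6 mrad. I corrected that, and it is now under 0.5 mrad.
- **Bystanders:** everything visible in the last scene picture is where it was. The arm hides the turquoise part in that view, but it never worked near it.

**Disagreements:** the final tool position is about 0.9 mm from where my measurements put it, and the two cameras differ by 3–5 mm on the module. Both are small enough not to affect the result, because contact with the stops was judged by force.

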